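# Finish the crosswise stack of test bars and hold the transfer box lid open

### The arm

A 6-joint arm with a two-finger parallel gripper is mounted at the origin on the work surface. World frame = base frame: x ahead of the robot, y to its left, z up, the work surface at z = 0. Lengths are in m, angles in rad, forces in N, time in s.
With the tool pointing down it reaches from about 0.375 to 0.975 m from the base axis. Payload 3.8 kg.
Tool frame: the origin (TCP) lies midway between the tips of the shut fingers; the grasp point (between the pads) lies robot.hold_point_z behind it (robot.hold_point_z is the distance from the TCP to the grasp point, in m); z points along the fingers, x is the direction in which the jaws open and shut, and the axes are right-handed (so a half turn about z gives the same grasp; the last joint's range is limited). The gripper opens to 88 mm and grips with 3 to 60 N. Pads are 18 mm wide; open, the fingers measure 123 mm over their backs; the gripper's body (75 mm by 187 mm) begins 45 mm behind the grasp point.
Start: joints at [-1.235, 0.264, 1.604, -0, 1.274, -0.037], TCP at [0.246, -0.629, 0.239] pointing down, gripper open.
Joint ranges: [-2.63, 2.63], [-0.94, 2.18], [0.31, 2.57], [-1.31, 4.45], [0, 2.66], [-2.55, 2.55]. Speed limits (rad/s): [2.57, 2.57, 3.14, 3.14, 3.14, 3.14].

### API

Orientations are given as a rotation vector (axis times angle).
In Python, from rig import robot, eyes, workorder gives the robot as it stands.
- The arm moves only by the tool step_arm, never from a script. Its argument "series" is a list of rows, each an object with "gripper": the opening in per cent of the stroke, from 0 (shut) to 100 (fully open); "dp": the shift along the tool's x, y, z in cm, a list of three; "rot": the turn, a rotation vector about the tool's x, y, z in rad, a list of three. A call has 1 to 8 rows; each row is the pose to reach, as a shift and turn from the pose commanded when the call began, along the tool's axes at that moment; what a row does not reach only later rows make up. A row lasts 1/10 s, in which the tool goes at most 50 mm and 8.59 degrees, less where a joint would pass 70% of its speed; a pose out of reach is approached as far as the arm can. A call with a gripper value outside its range is refused whole. The fingers move at their own pace and stop on an object; the grip force is fixed at half the most. Time passes only in rows, so rows that repeat a pose let the fingers close. It gives the time, the measured TCP pose, the force and the opening at its end, in the units of the state.
- robot.state(): the state, without advancing time (a new reading comes with each control period).
- eyes.get_image(name): name is "scene" or "side" or "wrist"; returns (picture, depth): 384x512x3 uint8, red, green, blue; 384x512 float32, m along the optical axis (not along the pixel's ray), 0 where there is no reading.
- eyes.calibration(name): a dict with "K" (3x3 intrinsics, pixels), "T" (4x4, takes a point from camera to world coordinates); the wrist camera has in their place "hand_eye" (4x4, takes a point from camera to tool coordinates, whose origin is the TCP and whose axes are the tool frame's). Camera axes: x right, y down, z forward; pixel columns grow to the right and rows downward; lengths in m; the calibration is good to about 2 mm. The wrist camera is an equidistant fisheye: a pixel r from the principal point sees the ray r / f radians off the axis. A picture is of the moment at which its call begins: read the wrist's pose just before it. calibration takes no time and is no camera call.
- workorder.job_done(): hands the job in, once; it reports no verdict.
The state is a dict: "time_s": time; "joint_pos": joint angles; "joint_velocities": joint speeds; "joint_torque": joint torques, N m; "position": TCP position; "tcp_rot": TCP orientation; "wrist_force": force on the tool from outside, world axes, zero at the start; "wrist_torque": the same for the moment, N m; "finger_gap": finger opening in m.
Only numpy, scipy, OpenCV 4.12 (cv2) and the standard library are available. Lean on these libraries where they do the work, as an engineer would, in place of code of your own. Each camera call takes 0.05 s, during which the arm holds its last target. There are 200 camera calls.

### The job

Get the tray ready for the transfer box: lay the two loose blue bars flat on the stack, crosswise to the white ones and directly above the two blue bars at the bottom, without shifting the layers below, and let go of them. Then lift the spring-loaded lid of the transfer box with the gripper to 60 degrees from closed and keep holding it there, still, for a colleague to load the tray: finish while holding, never letting the lid fall shut, and leave the pots, beaker, bottle and weight where they are.

Things in the scene. Friction and masses are not known exactly. Their poses are not given: they have to be found in the camera images.
- bar_a_center (a point): loose blue bar 120 mm long (its x axis), 18 mm wide (y), 14 mm high (z), 45 g or so; this point is its centre, 7 mm above its underside; it lies flat on the bench, roughly along world y
- bar_b_center (a point): the other loose blue bar 120 mm long (its x axis), 18 mm wide (y), 14 mm high (z), 45 g or so; this point is its centre, 7 mm above its underside; it lies flat on the bench, roughly along world y
- tray: fixed grey tray plate, 150 x 150 x 6 mm; origin under its centre, at bench height. It carries the stack so far, 34 mm high from the bench, centred on it: on the plate two blue bars along the tray's y axis at x = -38 and +38 mm, across them two white bars along the tray's x axis at y = -38 and +38 mm. The two loose bars belong on top, along the tray's y axis at x = -38 and +38 mm (centres 41 mm above the bench)
- low_0_center (a point): bottom-layer blue bar 120 mm long (its x axis), 18 mm wide (y), 14 mm high (z), 45 g or so; this point is its centre, 7 mm above its underside
- low_1_center (a point): bottom-layer blue bar 120 mm long (its x axis), 18 mm wide (y), 14 mm high (z), 45 g or so; this point is its centre, 7 mm above its underside
- mid_0_center (a point): second-layer white bar 120 mm long (its x axis), 18 mm wide (y), 14 mm high (z), 45 g or so; this point is its centre, 7 mm above its underside
- mid_1_center (a point): second-layer white bar 120 mm long (its x axis), 18 mm wide (y), 14 mm high (z), 45 g or so; this point is its centre, 7 mm above its underside
- box: fixed metal transfer box, 170 (x) x 200 (y) x 70 mm high; origin under its centre, its front (-x of its own) faces the robot. Its dark 4 mm lid, 400 g or so, is hinged on the far (+x) top rim. The box and the tray may stand on either side
- lid (a joint): angle of the lid: 0 closed, grows as it is lifted, 1.047 = 60 degrees, stop at 1.4. Its weight and a spring always pull it shut: about 2 N at the handle to lift, never stays open by itself
- lid_handle (a point): middle of the lid's orange bow handle: a round bar 12 mm thick, 120 mm long along the hinge's direction, 52 mm ahead of the lid's front edge in the lid's plane, overhanging the bench in front of the box (75 mm above the bench when closed); it can be pinched from above and turns freely between the fingers
- lid_hinge (a point): middle of the hinge line, which runs along the box's y axis; the handle's middle goes round it in an arc of 222 mm radius
- pot_1: bystander: clear sample pot with red lid, 62 mm across, 75 mm high, on the bench scale; origin under its centre
- pot_2: bystander: smaller clear sample pot with red lid, 51 mm across, 60 mm high, on the bench scale; origin under its centre
- pot_3: bystander: clear sample pot with red lid, 62 mm across, 75 mm high, beyond the middle of the bench; origin under its centre
- beaker: bystander: open glass beaker, 100 mm across, 120 mm high, right of the work area; origin under its centre
- bottle: bystander: white bottle with blue cap, 64 mm across, 160 mm high, right of the work area; origin under its centre
- weight: bystander: brass calibration weight, 44 mm across, 58 mm high, on the right, near the robot; origin under its centre
Not all that is in view belongs to the job. Leave any turquoise look-alike of the part that bears bar_b_center alone.

How it is judged:
By the outcome, as a careful person would: the job done as asked, in the order asked, and still so for the second after the job is handed in, while the arm keeps its last pose, push and grip.
It also fails if it takes over 69 s, if anything falls off the work surface, if the arm or the gripper's body presses on something with over 40 N, if the wrist force passes 120 N, or if a joint passes its speed limit or range.

## Working session

There is one attempt and no reset: what is moved stays moved. The work goes in short steps, Python scripts to look and compute and a tool call to move; the robot and the scene stay as the last step left them, time stands still between calls to the robot, and variables do not carry over. Pictures are saved under pics/ and viewed, about 8 in all and at most 12, crops included, and the job is handed in when it is done.

Besides the shell and the picture viewer there is one more tool, called after "Emit:" as a command line: name --argument value ..., lists and objects as JSON in quotes. step_arm: Moves the arm, as the interface text tells. Its arguments: {"type":"object","properties":{"series":{"type":"array"}},"required":["series"]}

```bash
ls; mkdir -p pics; python3 - <<'E'
from rig import robot, eyes, workorder
import cv2, numpy as np
print(robot.state(), robot.hold_point_z)
for n in ["scene","side","wrist"]:
    im,d=eyes.get_image(n); np.savez(f"pics/{n}0.npz",im=im,d=d); cv2.imwrite(f"pics/{n}0.png",im[...,::-1])
    print(n,eyes.calibration(n))
E
```

```text
pics
{'time_s': 0.0, 'joint_pos': array([-1.23491864e+00,  2.64757293e-01,  1.60537059e+00,  1.73427751e-05,
        1.27374962e+00, -3.69373526e-02]), 'joint_velocities': array([ 7.55731084e-04, -5.05830151e-05, -1.52657949e-03,  1.08956295e-04,
        8.27907793e-04,  5.72102422e-04]), 'joint_torque': array([ 1.64130420e-04, -5.02108812e+01, -3.56877172e+01,  7.26936548e-02,
        2.91347044e-02, -1.42870795e-04]), 'position': array([ 0.24560052, -0.62795011,  0.2373871 ]), 'tcp_rot': array([-2.59352008,  1.77049186,  0.00287072]), 'wrist_force': array([-0.19664935, -0.14360795, -1.005763  ]), 'wrist_torque': array([0.02183951, 0.06783299, 0.02388108]), 'finger_gap': 0.0879276870104793} 0.0187
scene {'K': array([[355.86595144,   0.        , 257.28262297],
       [  0.        , 355.86595144, 187.25118335],
       [  0.        ,   0.        ,   1.        ]]), 'T': array([[ 0.6407445 ,  0.4646542 , -0.61118161,  1.40042081],
       [ 0.76774284, -0.39210851,  0.50677594, -0.69909234],
       [-0.00417394, -0.7939442 , -0.6079763 ,  0.92819654],
       [ 0.        ,  0.        ,  0.
[... 263 characters left out ...]
  [-0.63925119,  0.54551478, -0.54200695,  0.86975657],
       [ 0.01372306, -0.69661766, -0.7173113 ,  1.21299572],
       [ 0.        ,  0.        ,  0.        ,  1.        ]])}
wrist {'K': array([[297.31863964,   0.        , 255.33761279],
       [  0.        , 297.31863964, 192.63241158],
       [  0.        ,   0.        ,   1.        ]]), 'hand_eye': array([[ 9.99999793e-01,  6.14726754e-04, -1.91761265e-04,
         8.76183500e-05],
       [-5.34950406e-04,  9.58820683e-01,  2.84011639e-01,
        -7.27872363e-02],
       [ 3.58454220e-04, -2.84011478e-01,  9.58820813e-01,
        -1.45985892e-01],
       [ 0.00000000e+00,  0.00000000e+00,  0.00000000e+00,
         1.00000000e+00]])}
```

```bash
python3 -c "
import cv2,numpy as np
a=cv2.imread('pics/scene0.png');b=cv2.imread('pics/side0.png')
cv2.imwrite('pics/m1.png',cv2.resize(a,(800,600)));cv2.imwrite('pics/m2.png',cv2.resize(b,(800,600)))"
```

```text
(no output)
```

View pics/m1.png

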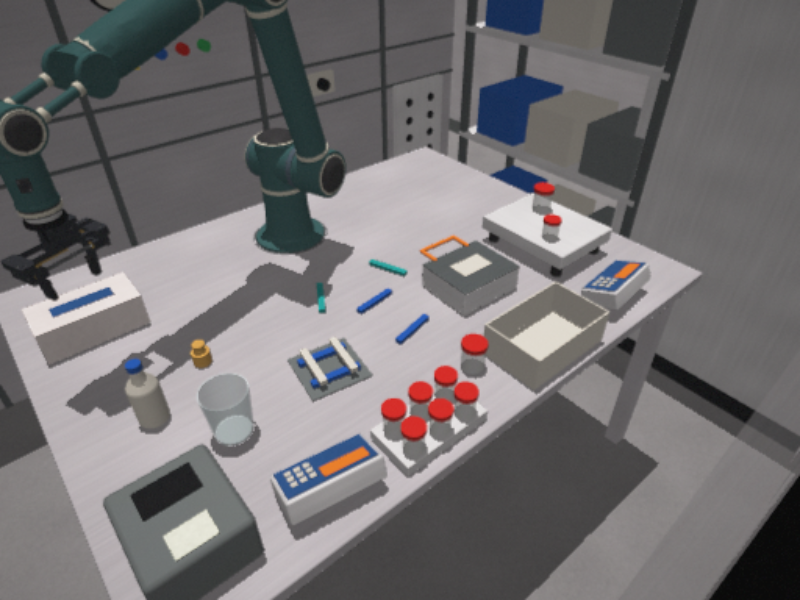

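View pics/m2.png

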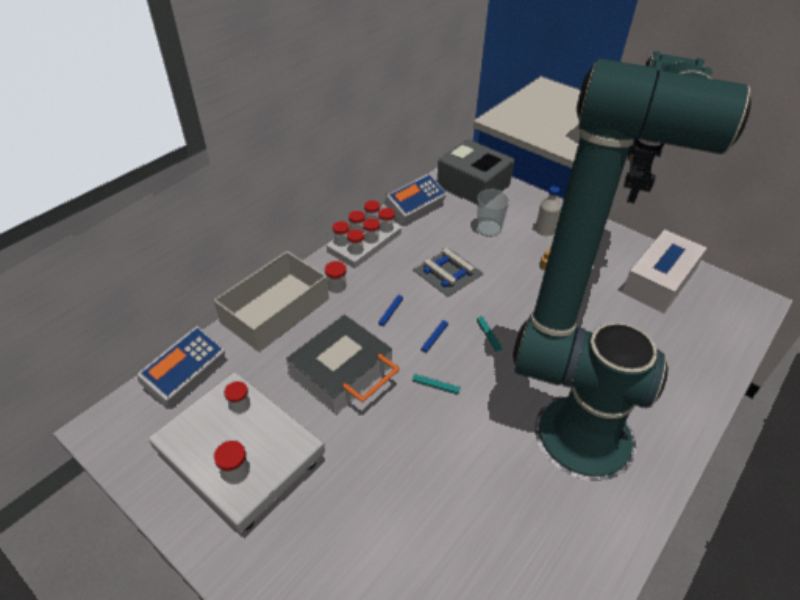

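Scene view (800x600): the loose blue bars are at (375,300) and (412,328), and in the side view at (434,335) and (391,310). Possible look-alikes in the scene view are the turquoise bars at (388,267) and (321,296), the blue bars already in the tray at (320,355) and (335,376), and the blue device panels. I choose the two deep-blue bars. The box, with its orange handle, is at (470,270), and the tray is at (330,365).

```bash
cat > h.py <<'E'
import numpy as np, cv2
from rig import eyes, robot
from scipy.spatial.transform import Rotation as R
def load(n,k=0):
    z=np.load(f"pics/{n}{k}.npz"); return z["im"],z["d"]
def dirs(n,uv):
    c=eyes.calibration(n);K=c["K"];uv=np.atleast_2d(uv).astype(float)
    return np.c_[(uv[:,0]-K[0,2])/K[0,0],(uv[:,1]-K[1,2])/K[1,1],np.ones(len(uv))],c["T"]
def plane(n,uv,z):
    d,T=dirs(n,uv);w=d@T[:3,:3].T;o=T[:3,3];return o+w*((z-o[2])/w[:,2])[:,None]
def dep(n,uv,dm):
    d,T=dirs(n,uv);uv=np.atleast_2d(uv).astype(int);return (d*dm[uv[:,1],uv[:,0]][:,None])@T[:3,:3].T+T[:3,3]
def tri(a,b):  # [(n,uv),(n,uv)] closest point of two rays
    A=np.zeros((3,3));v=np.zeros(3);L=[]
    for n,uv in (a,b):
        d,T=dirs(n,uv);w=T[:3,:3]@d[0];w/=np.linalg.norm(w);P=np.eye(3)-np.outer(w,w);A+=P;v+=P@T[:3,3];L.append((P,T[:3,3]))
    x=np.linalg.solve(A,v);return x,[np.linalg.norm(P@(x-o)) for P,o in L]
def hsv(im): return cv2.cvtColor(im,cv2.COLOR_RGB2HSV)
def blobs(m,amin=15):
    n,l,s,c=cv2.connectedComponentsWithStats(m.astype(np.uint8),connectivity=8)
    return [(np.argwhere(l==i)[:,::-1],s[i,4],c[i]) for i in range(1,n) if s[i,4]>=amin]
E
python3 - <<'E'
from h import *
np.set_printoptions(precision=4,suppress=True)
for n in ["scene","side"]:
    im,d=load(n);h=hsv(im).astype(int)
    for name,m in {"blue":(h[...,0]>108)&(h[...,0]<128)&(h[...,1]>150)&(h[...,2]>60),"turq":(h[...,0]>80)&(h[...,0]<100)&(h[...,1]>150)&(h[...,2]>80),"orange":(h[...,0]>4)&(h[...,0]<16)&(h[...,1]>170)&(h[...,2]>120),"red":((h[...,0]<3)|(h[...,0]>176))&(h[...,1]>170)&(h[...,2]>90)}.items():
        for px,a,c in blobs(m):
            P=dep(n,px,d);P=P[P[:,2]>-.05]
            if len(P)<5 or P[:,0].max()>1.2 or P[:,2].max()>.2: continue
            q=P.mean(0);e=np.linalg.svd(P[:,:2]-q[:2],full_matrices=False)[2][0];t=(P[:,:2]-q[:2])@e
            print(n,name,a,c,"med",np.median(P,0),"zp95",np.percentile(P[:,2],[5,95]),"len",np.ptp(t),"ang",np.degrees(np.arctan2(e[1],e[0])))
E
```

```text
scene blue 89 [239.1461 192.0899] med [ 0.457  -0.0166  0.0129] zp95 [0.0083 0.016 ] len 0.11660029852435172 ang -81.7254915103102
scene blue 65 [206.6308 226.1538] med [ 0.5472 -0.2333  0.019 ] zp95 [0.0122 0.0224] len 0.05224808608689119 ang -99.45008603270482
scene blue 71 [ 84.9155 233.7746] med [ 0.4689 -0.608   0.1594] zp95 [0.15  0.162] len 0.23307271762045986 ang -5.230038516919924
scene blue 17 [192.4118 231.8824] med [ 0.5393 -0.2897  0.0172] zp95 [0.0124 0.021 ] len 0.017851455399293215 ang -18.135331287361236
scene blue 72 [215.8194 238.875 ] med [ 0.6221 -0.2457  0.0189] zp95 [0.0119 0.0226] len 0.05453061656114973 ang -97.42426447392272
scene blue 22 [201.     244.8636] med [ 0.6135 -0.3017  0.0188] zp95 [0.0102 0.0217] len 0.034002208668126185 ang -21.935240567182227
scene turq 54 [204.7222 190.2778] med [ 0.3561 -0.1177  0.0132] zp95 [0.0096 0.016 ] len 0.11594248615974584 ang -29.90400918508923
scene orange 57 [400.8596 172.7193] med [0.8522 0.5277 0.0758] zp95 [0.0718 0.0809] len 0.0834354847411122 ang -84.76324128691671
scene red 73 [347.7808 120.1233] med [0.5042 
[... 1593 characters left out ...]
699 0.081 ] len 0.09018671138127915 ang 95.89269148832746
side red 47 [237.6383 131.4043] med [ 0.8842 -0.2471  0.0878] zp95 [0.0837 0.0921] len 0.04784868408543623 ang 124.89079165884205
side red 50 [247.06 136.26] med [ 0.8251 -0.2481  0.0877] zp95 [0.0827 0.0936] len 0.04646929092869742 ang 113.309047051138
side red 52 [227.6731 138.    ] med [ 0.8867 -0.1758  0.0883] zp95 [0.0833 0.0924] len 0.051097020070871246 ang 136.87626765844084
side red 56 [217.5893 145.    ] med [ 0.885  -0.1062  0.0882] zp95 [0.0842 0.0923] len 0.04446783353740418 ang 151.26878386181218
side red 94 [214.2979 171.8723] med [0.7817 0.0242 0.0712] zp95 [0.0677 0.0764] len 0.056493764270536664 ang 109.73083552512941
```

```bash
cat >> h.py <<'E'
def goto(p,yaw,pitch=0,st=None):
    "dp(cm), rot of tool for TCP target p, jaw axis at yaw; nearest half turn"
    s=robot.state() if st is None else st
    R0=R.from_rotvec(s["tcp_rot"]);best=None
    for k in (0,np.pi):
        R1=R.from_euler("z",yaw+k)*R.from_euler("x",np.pi)*R.from_euler("y",pitch if k==0 else -pitch)
        r=(R0.inv()*R1).as_rotvec()
        if best is None or np.linalg.norm(r)<np.linalg.norm(best): best=r
    print("t",round(s["time_s"],2),"at",np.round(s["position"],4),"x-axis",np.round(R0.as_matrix()[:,0],3),"z",np.round(R0.as_matrix()[:,2],3),"q6",round(s["joint_pos"][5],2),"F",np.round(s["wrist_force"],1),"gap",round(s["finger_gap"],4))
    print("dp cm",np.round(R0.inv().apply(np.array(p)-s["position"])*100,2),"rot",np.round(best,4))
E
python3 -c "
from h import *
goto([.54,-.08,.34],0);goto([.54,-.08,.34],np.pi/2)
import json
n='scene';im,d=load(n);h=hsv(im)
for n,u in (('scene',[(264,210),(239,192),(212,232),(298,155),(285,157)]),('side',[(250,198),(278,214),(287,173),(237,240)])):
  im,d=load(n);print(n,dep(n,np.array(u),d).round(3).tolist(),[hsv(im)[v,w].tolist() for w,v in u])
"
```

```text
t 0.15 at [ 0.2457 -0.6281  0.2377] x-axis [ 0.364 -0.931 -0.002] z [-0.001  0.002 -1.   ] q6 -0.04 F [ 0.8 -0.   0.1] gap 0.0883
dp cm [-40.34 -47.38 -10.16] rot [-1.100e-03  1.500e-03 -1.198e+00]
t 0.15 at [ 0.2457 -0.6281  0.2377] x-axis [ 0.364 -0.931 -0.002] z [-0.001  0.002 -1.   ] q6 -0.04 F [ 0.8 -0.   0.1] gap 0.0883
dp cm [-40.34 -47.38 -10.16] rot [2.000e-04 1.800e-03 3.728e-01]
scene [[0.609, -0.01, 0.013], [0.459, -0.017, 0.015], [0.574, -0.23, 0.007], [0.477, 0.304, 0.074], [0.369, 0.331, -0.001]] [[109, 194, 177], [109, 197, 181], [75, 8, 122], [11, 139, 227], [169, 11, 194]]
side [[0.596, -0.001, 0.011], [0.448, -0.006, 0.011], [0.575, -0.243, 0.001], [0.479, 0.216, 0.031]] [[110, 204, 134], [109, 205, 132], [83, 12, 87], [15, 6, 88]]
```

Emit:
step_arm --series '[{"gripper":100,"dp":[-35,-47.5,-8],"rot":[0,0,-1.198]},{"gripper":100,"dp":[-35,-47.5,-8],"rot":[0,0,-1.198]},{"gripper":100,"dp":[-35,-47.5,-8],"rot":[0,0,-1.198]},{"gripper":100,"dp":[-35,-47.5,-8],"rot":[0,0,-1.198]},{"gripper":100,"dp":[-35,-47.5,-8],"rot":[0,0,-1.198]},{"gripper":100,"dp":[-35,-47.5,-8],"rot":[0,0,-1.198]},{"gripper":100,"dp":[-35,-47.5,-8],"rot":[0,0,-1.198]},{"gripper":100,"dp":[-35,-47.5,-8],"rot":[0,0,-1.198]}]'

```text
time_s: 0.95
position: [0.4579, -0.2915, 0.2926]
tcp_rot: [-3.142, -0.009, -0.0]
wrist_force: [-0.1, -0.4, 0.6]
finger_gap: 0.0883
```

```bash
python3 -c "
from h import *
goto([.56,-.13,.31],0)"
```

```text
t 0.95 at [ 0.4579 -0.2915  0.2926] x-axis [1.    0.006 0.   ] z [ 0.  0. -1.] q6 -0.62 F [-0.1 -0.4  0.6] gap 0.0883
dp cm [ 10.3  -16.09  -1.74] rot [-0.     -0.      0.0059]
```

Emit:
step_arm --series '[{"gripper":100,"dp":[10.2,-16,-1.7],"rot":[0,0,0]},{"gripper":100,"dp":[10.2,-16,-1.7],"rot":[0,0,0]},{"gripper":100,"dp":[10.2,-16,-1.7],"rot":[0,0,0]},{"gripper":100,"dp":[10.2,-16,-1.7],"rot":[0,0,0]},{"gripper":100,"dp":[10.2,-16,-1.7],"rot":[0,0,0]},{"gripper":100,"dp":[10.2,-16,-1.7],"rot":[0,0,0]},{"gripper":100,"dp":[10.2,-16,-1.7],"rot":[0,0,0]}]'

```text
time_s: 1.65
position: [0.5587, -0.1341, 0.3089]
tcp_rot: [3.141, -0.001, -0.002]
wrist_force: [-0.5, -1.0, -0.2]
finger_gap: 0.0884
```

```bash
cat >> h.py <<'E'
def snap(k):
    s=robot.state();im,d=eyes.get_image("wrist")
    T=np.eye(4);T[:3,:3]=R.from_rotvec(s["tcp_rot"]).as_matrix();T[:3,3]=s["position"]
    T=T@eyes.calibration("wrist")["hand_eye"]
    np.savez(f"pics/w{k}.npz",im=im,d=d,T=T);cv2.imwrite(f"pics/w{k}.png",cv2.resize(im[...,::-1],(800,600)))
def wload(k): z=np.load(f"pics/w{k}.npz");return z["im"],z["d"],z["T"]
def wdirs(uv):
    K=eyes.calibration("wrist")["K"];p=(np.atleast_2d(uv)-K[:2,2])/K[0,0];r=np.linalg.norm(p,axis=1)+1e-9
    return np.c_[p/r[:,None]*np.sin(r)[:,None],np.cos(r)]
def wplane(uv,T,z): w=wdirs(uv)@T[:3,:3].T;return T[:3,3]+w*((z-T[2,3])/w[:,2])[:,None]
def wdep(uv,T,d):
    u=np.atleast_2d(uv).astype(int);w=wdirs(u);return (w*(d[u[:,1],u[:,0]]/w[:,2])[:,None])@T[:3,:3].T+T[:3,3]
def wtri(uvs,Ts):
    A=np.zeros((3,3));v=np.zeros(3);L=[]
    for uv,T in zip(uvs,Ts):
        w=T[:3,:3]@wdirs(uv)[0];P=np.eye(3)-np.outer(w,w);A+=P;v+=P@T[:3,3];L.append((P,T[:3,3]))
    x=np.linalg.solve(A,v);return x,[round(float(np.linalg.norm(P@(x-o))),4) for P,o in L]
E
python3 -c "
from h import *
snap(1);goto([.56,-.13,.31],0)"
```

```text
t 1.7 at [ 0.5586 -0.1345  0.309 ] x-axis [ 1.    -0.001 -0.001] z [-0.001 -0.    -1.   ] q6 -0.28 F [1.3 0.3 0.2] gap 0.0883
dp cm [ 0.14 -0.45 -0.1 ] rot [ 0.0002  0.001  -0.0013]
```

View pics/w1.png

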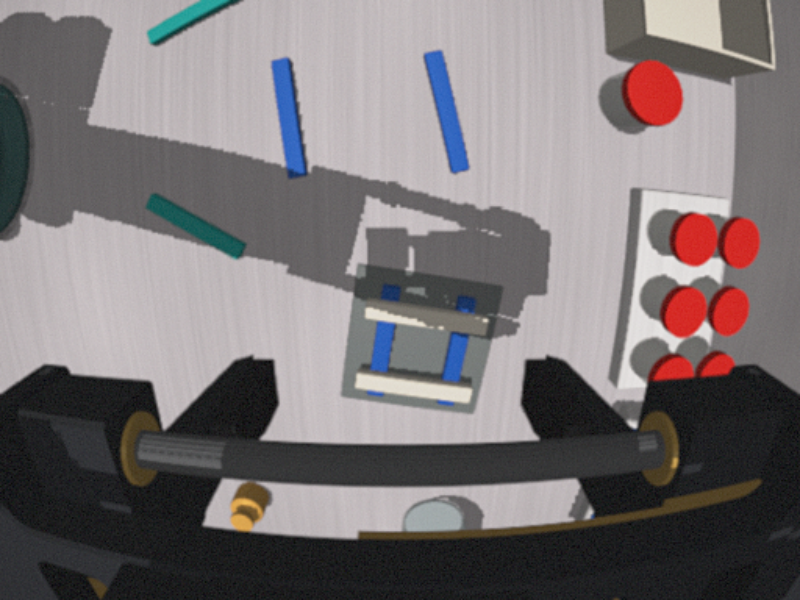

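The wrist view shows the loose bars at (289,118) and (447,110). The stack's tray is at (425,338), with white bars at (426,317) and (413,384) and low blue bars at (383,340) and (455,350). Turquoise bars are at (195,225) and (190,20). Next I take a second viewpoint to get heights and the box.

Emit:
step_arm --series '[{"gripper":100,"dp":[-4,-22,-2],"rot":[0,0,0]},{"gripper":100,"dp":[-4,-22,-2],"rot":[0,0,0]},{"gripper":100,"dp":[-4,-22,-2],"rot":[0,0,0]},{"gripper":100,"dp":[-4,-22,-2],"rot":[0,0,0]},{"gripper":100,"dp":[-4,-22,-2],"rot":[0,0,0]},{"gripper":100,"dp":[-4,-22,-2],"rot":[0,0,0]},{"gripper":100,"dp":[-4,-22,-2],"rot":[0,0,0]}]'

```text
time_s: 2.4
position: [0.5193, 0.0855, 0.3294]
tcp_rot: [3.141, -0.0, 0.0]
wrist_force: [0.4, 0.4, -1.1]
finger_gap: 0.0881
```

```bash
python3 -c "
from h import *
snap(2);goto([.5,.08,.3],0)
np.set_printoptions(precision=4,suppress=True)
for k in (1,2):
  im,d,T=wload(k);h=hsv(im).astype(int)
  for nm,m in {'blue':(h[...,0]>100)&(h[...,0]<128)&(h[...,1]>140)&(h[...,2]>40),'bluetop':(h[...,0]>100)&(h[...,0]<128)&(h[...,1]>140)&(h[...,2]>150),'orange':(h[...,0]>4)&(h[...,0]<16)&(h[...,1]>150)&(h[...,2]>120)}.items():
    for px,a,c in blobs(m,60):
      P=wdep(px,T,d);zt=np.percentile(P[:,2],90);r=cv2.minAreaRect(wplane(px,T,zt)[:,:2].astype(np.float32)*1000)
      print(k,nm,a,c,'med',np.median(P,0),'z',np.percentile(P[:,2],[5,50,90]),'rect@ztop',np.round(r[0],1),np.round(r[1],1),round(r[2],1))
"
```

```text
t 2.45 at [0.5194 0.085  0.3293] x-axis [ 1.    -0.001 -0.   ] z [-0.    -0.001 -1.   ] q6 0.12 F [ 0.1 -0.5 -0.3] gap 0.088
dp cm [-1.94  0.5   2.93] rot [ 0.0008  0.0001 -0.0015]
1 blue 846 [285.474   70.7329] med [ 0.6022 -0.0067  0.0141] z [0.0126 0.0141 0.0151] rect@ztop [602.   -6.1] [ 16.4 116.3] 13.2
1 blue 846 [184.5626  75.1856] med [ 0.4533 -0.0109  0.0139] z [0.0119 0.0139 0.015 ] rect@ztop [453.3  -9.5] [ 17.3 116.1] 8.0
1 blue 99 [249.6768 186.8788] med [ 0.55   -0.1812  0.0196] z [0.0164 0.0196 0.0207] rect@ztop [ 549.5 -180.8] [14. 17.] 81.5
1 blue 102 [297.7059 194.5294] med [ 0.6237 -0.1936  0.0196] z [0.0146 0.0196 0.0209] rect@ztop [ 623.1 -192.8] [14.5 17.5] 89.9
1 blue 332 [244.4578 221.3675] med [ 0.5405 -0.2369  0.0197] z [0.0185 0.0197 0.0208] rect@ztop [ 541.  -237.7] [52.5 17.2] 80.5
1 blue 330 [290.8273 228.2   ] med [ 0.6148 -0.2493  0.0197] z [0.0166 0.0197 0.0208] rect@ztop [ 614.5 -249.2] [52.5 18.5] 82.8
1 bluetop 839 [285.5125  70.6985] med [ 0.6027 -0.0067  0.0141] z [0.0127 0.0141 0.0151] rect@ztop [602.1  -6.1] [ 16.1 116.3] 13.2
1 bluetop 730 [18
[... 841 characters left out ...]
0209] rect@ztop [ 613.3 -252.2] [45.3 19.9] 83.3
2 bluetop 227 [308.511  226.3172] med [ 0.6098 -0.0381  0.0141] z [0.0127 0.0141 0.0151] rect@ztop [609.5 -37.4] [15.6 48.6] 12.8
2 bluetop 176 [219.2386 231.2955] med [ 0.4578 -0.0469  0.014 ] z [0.0128 0.014  0.0151] rect@ztop [457.9 -46.9] [15.2 36.8] 7.6
2 bluetop 143 [266.035  320.2587] med [ 0.5403 -0.2391  0.0197] z [0.0186 0.0197 0.0208] rect@ztop [ 540.3 -239.8] [46.4 16.3] 82.3
2 bluetop 131 [302.8473 323.8168] med [ 0.6149 -0.2525  0.0197] z [0.0183 0.0197 0.0209] rect@ztop [ 614.6 -252.3] [45.6 15.9] 80.7
2 orange 1247 [199.251   51.7289] med [0.433  0.2333 0.0776] z [0.0751 0.0776 0.0789] rect@ztop [456.1 238.5] [128.8  65.8] 88.2
```

View pics/w2.png

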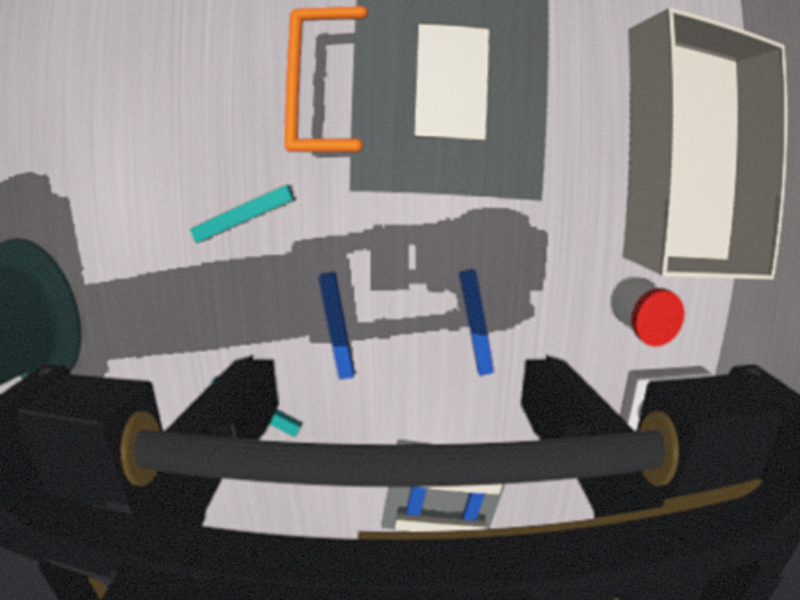

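The second wrist view shows the bars at (337,325) and (477,322), and the box lid with its orange bow handle at (293,80). Now the stack's exact pose and the handle.

```bash
python3 -c "
from h import *
np.set_printoptions(precision=4,suppress=True)
vv,uu=np.mgrid[0:384,0:512];uv=np.c_[uu.ravel(),vv.ravel()]
for k in (1,2):
  im,d,T=wload(k);P=wdep(uv,T,d).reshape(384,512,3)
  near=(abs(P[...,0]-.578)<.12)&(abs(P[...,1]+.245)<.12)&(d>0)
  if k==1:
   for lo,hi,z in ((.030,.040,.034),):
    m=near&(P[...,2]>lo)&(P[...,2]<hi)
    for px,a,c in blobs(m,60):
      r=cv2.minAreaRect(wplane(px,T,z)[:,:2].astype(np.float32)*1000);q=P[px[:,1],px[:,0]]
      e=np.linalg.svd(q[:,:2]-q[:,:2].mean(0),full_matrices=False)[2][0]
      print('white',a,c,'z',np.median(q[:,2]),'mean',q.mean(0),np.degrees(np.arctan2(e[1],e[0])),np.round(r[0],1),np.round(r[1],1),round(r[2],1))
   m=near&(P[...,2]>.0035)
   px=np.argwhere(m)[:,::-1];r=cv2.minAreaRect(P[px[:,1],px[:,0]][:,:2].astype(np.float32)*1000);print('tray',r)
  else:
   h=hsv(im).astype(int);o=(h[...,0]>4)&(h[...,0]<16)&(h[...,1]>150)&(h[...,2]>90)
   q=P[o];print('orange x pct',np.percentile(q[:,0],[1,50,99]),'y',np.percentile(q[:,1],[1,99]))
   bx=q[(q[:,0]<np.percentile(q[:,0],1)+.011)];e=np.linalg.svd(bx[:,:2]-bx[:,:2].mean(0),full_matrices=False)[2][0]
   print('bar',bx.mean(0),np.percentile(bx[:,2],[5,50,95]),'y',np.ptp(bx[:,1]),bx[:,1].min(),bx[:,1].max(),np.degrees(np.arctan2(e[1],e[0])))
   m=(P[...,2]>.064)&(P[...,2]<.086)&(P[...,0]>.46)&(P[...,0]<.72)&(P[...,1]>.08)&~o&(h[...,1]<60)
   for px,a,c in blobs(m,800):
     q=P[px[:,1],px[:,0]];print('lid',a,q.min(0),q.max(0),np.median(q[:,2]))
     for y0 in np.arange(.15,.31,.03):
       s=q[abs(q[:,1]-y0)<.004]; print(y0,np.percentile(s[:,0],[1,99]),np.median(s[:,2]))
"

```

```text
white 923 [272.5233 203.065 ] z 0.033715661266576824 mean [ 0.5841 -0.2023  0.0337] -8.997625685286717 [ 584.6 -202.2] [ 18.8 118.8] 80.9
white 766 [265.0888 247.7624] z 0.03363905231381262 mean [ 0.5738 -0.2773  0.0336] -8.882458609787069 [ 573.  -276.3] [ 20.1 120. ] 80.4
tray ((566.6723022460938, -224.89260864257812), (195.66966247558594, 199.78433227539062), 0.00024407128512393683)
orange x pct [0.4221 0.433  0.4905] y [0.1735 0.3026]
bar [0.4278 0.236  0.0774] [0.0753 0.0775 0.0792] y 0.1284761500343027 0.17517221042196576 0.3036483604562685 -91.39609132126274
lid 15346 [0.4767 0.1331 0.0699] [0.6509 0.3192 0.0776] 0.07394695978670249
0.15 [0.4783 0.6437] 0.07361275104291226
0.18 [0.4893 0.6445] 0.0736968143209058
0.21 [0.4799 0.6454] 0.07415068010033671
0.24 [0.4814 0.6467] 0.07406636603069361
0.27 [0.4812 0.6472] 0.07421622814293158
0.3 [0.493  0.6484] 0.07381417893509595
```

Choice: the deep-blue bars A (0.453,-0.008, top 14 mm, 8°) and B (0.602,-0.005, top 14 mm, 13°). Stack centre is (0.579,-0.239), top 34 mm, yaw -9.5°. Reaching for A.

Emit:
step_arm --series '[{"gripper":100,"dp":[-6.7,9.3,26.5],"rot":[0,0,-0.14]},{"gripper":100,"dp":[-6.7,9.3,26.5],"rot":[0,0,-0.14]},{"gripper":100,"dp":[-6.7,9.3,26.5],"rot":[0,0,-0.14]},{"gripper":100,"dp":[-6.7,9.3,26.5],"rot":[0,0,-0.14]},{"gripper":100,"dp":[-6.7,9.3,26.5],"rot":[0,0,-0.14]},{"gripper":100,"dp":[-6.7,9.3,26.5],"rot":[0,0,-0.14]},{"gripper":60,"dp":[-6.7,9.3,26.5],"rot":[0,0,-0.14]},{"gripper":60,"dp":[-6.7,9.3,26.5],"rot":[0,0,-0.14]}]'

```text
time_s: 3.25
position: [0.4524, -0.0077, 0.0645]
tcp_rot: [-3.134, -0.215, 0.002]
wrist_force: [1.0, 0.1, 1.4]
finger_gap: 0.0744
```

```bash
python3 -c "
from h import *
snap(3);goto([.4528,-.008,.004],np.radians(8))
im,d,T=wload(3);h=hsv(im).astype(int)
cv2.imwrite('pics/c3.png',cv2.resize(im[100:384,100:420,::-1],(800,600)))
for px,a,c in blobs((h[...,0]>100)&(h[...,0]<128)&(h[...,1]>140)&(h[...,2]>40),60):
  r=cv2.minAreaRect(wplane(px,T,.014)[:,:2].astype(np.float32)*1000);print(a,c.round(),r)
"
```

```text
t 3.3 at [ 0.4542 -0.0073  0.0661] x-axis [0.991 0.137 0.003] z [ 0.003 -0.    -1.   ] q6 -0.21 F [ 0.2 -0.5 -0.3] gap 0.0704
dp cm [-0.17  0.05  6.21] rot [ 0.0004 -0.0025 -0.0018]
3573 [255. 204.] ((451.81488037109375, -8.397911071777344), (16.50333595275879, 118.59891510009766), 8.14946460723877)
1780 [435. 200.] ((593.639892578125, 18.27506446838379), (22.07890510559082, 72.21224212646484), 13.026613235473633)
```

View pics/c3.png

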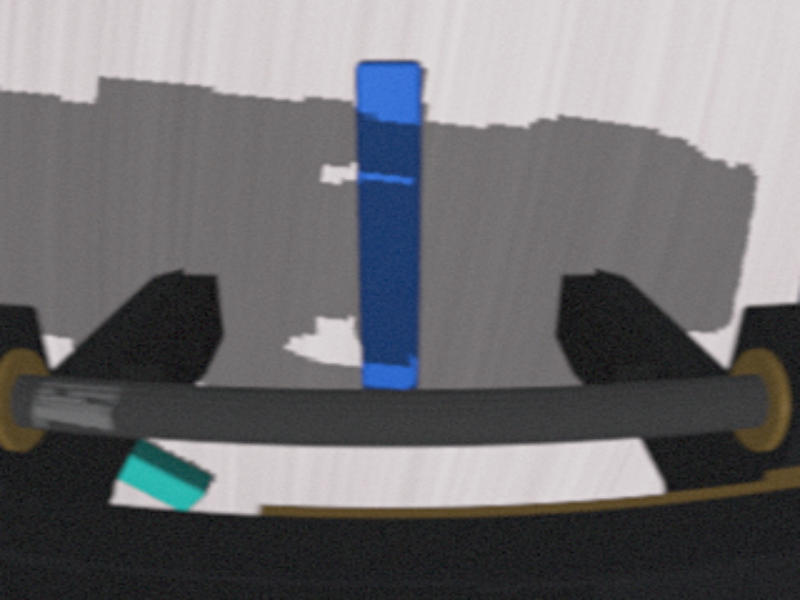

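The crop shows the deep-blue bar at (390,220), centred between the fingers. The turquoise piece at (165,475) is clear of them. Descend and grasp.

Emit:
step_arm --series '[{"gripper":60,"dp":[-0.1,0,3.5],"rot":[0,0,0]},{"gripper":60,"dp":[-0.1,0,5],"rot":[0,0,0]},{"gripper":60,"dp":[-0.1,0,6.0],"rot":[0,0,0]},{"gripper":60,"dp":[-0.1,0,6.0],"rot":[0,0,0]},{"gripper":10,"dp":[-0.1,0,6.0],"rot":[0,0,0]},{"gripper":10,"dp":[-0.1,0,6.0],"rot":[0,0,0]},{"gripper":10,"dp":[-0.1,0,6.0],"rot":[0,0,0]},{"gripper":10,"dp":[-0.1,0,6.0],"rot":[0,0,0]}]'

```text
time_s: 4.1
position: [0.452, -0.0066, 0.0051]
tcp_rot: [3.134, 0.22, 0.002]
wrist_force: [-0.6, 0.4, -0.5]
finger_gap: 0.0233
```

```bash
python3 -c "
from h import *
goto([.5413,-.233,.12],np.radians(-9.5))"
```

```text
t 4.1 at [ 0.452  -0.0066  0.0051] x-axis [0.99  0.14  0.001] z [ 0.001 -0.    -1.   ] q6 -0.21 F [-0.6  0.4 -0.5] gap 0.0233
dp cm [  5.69  23.67 -11.47] rot [ 1.000e-04 -1.400e-03  3.059e-01]
```

Still closing; wait, then lift a bit.

Emit:
step_arm --series '[{"gripper":10,"dp":[0,0,0],"rot":[0,0,0]},{"gripper":10,"dp":[0,0,0],"rot":[0,0,0]},{"gripper":10,"dp":[0,0,0],"rot":[0,0,0]},{"gripper":10,"dp":[0,0,-3],"rot":[0,0,0]},{"gripper":10,"dp":[0,0,-7],"rot":[0,0,0]},{"gripper":10,"dp":[0,0,-10],"rot":[0,0,0]}]'

```text
time_s: 4.7
position: [0.4513, -0.0066, 0.1057]
tcp_rot: [-3.134, -0.22, -0.0]
wrist_force: [0.6, 0.3, -0.1]
finger_gap: 0.018
```

```bash
python3 -c "
from h import *
goto([.5413,-.233,.10],np.radians(-9.5))"
```

```text
t 4.7 at [ 0.4513 -0.0066  0.1057] x-axis [0.99  0.139 0.   ] z [ 0.  0. -1.] q6 -0.21 F [ 0.6  0.3 -0.1] gap 0.018
dp cm [ 5.75 23.67  0.57] rot [-0.000e+00 -1.000e-04  3.057e-01]
```

Emit:
step_arm --series '[{"gripper":10,"dp":[5.7,23.6,0.5],"rot":[0,0,0.306]},{"gripper":10,"dp":[5.7,23.6,0.5],"rot":[0,0,0.306]},{"gripper":10,"dp":[5.7,23.6,0.5],"rot":[0,0,0.306]},{"gripper":10,"dp":[5.7,23.6,0.5],"rot":[0,0,0.306]},{"gripper":10,"dp":[5.7,23.6,0.5],"rot":[0,0,0.306]},{"gripper":10,"dp":[5.7,23.6,0.5],"rot":[0,0,0.306]},{"gripper":10,"dp":[5.7,23.6,0.5],"rot":[0,0,0.306]},{"gripper":10,"dp":[5.7,23.6,0.5],"rot":[0,0,0.306]}]'

```text
time_s: 5.5
position: [0.5397, -0.2311, 0.0986]
tcp_rot: [-3.13, 0.26, 0.003]
wrist_force: [0.3, 0.2, -0.9]
finger_gap: 0.0175
```

```bash
cat > stack.py <<'E'
from h import *
import sys
np.set_printoptions(precision=4,suppress=True)
k=sys.argv[1];snap(k);im,d,T=wload(k);h=hsv(im).astype(int)
vv,uu=np.mgrid[0:384,0:512];P=wdep(np.c_[uu.ravel(),vv.ravel()],T,d).reshape(384,512,3)
b=(h[...,0]>100)&(h[...,0]<128)&(h[...,1]>140)&(h[...,2]>30)
w=(P[...,2]>.031)&(P[...,2]<.037)&(h[...,1]<80)&(abs(P[...,0]-.578)<.1)&(abs(P[...,1]+.24)<.1)
for nm,m in (("blue",b),("white",w)):
  for px,a,c in blobs(m,60):
    q=P[px[:,1],px[:,0]];zt=np.percentile(q[:,2],80);q=q[abs(q[:,2]-zt)<.004]
    r=cv2.minAreaRect(q[:,:2].astype(np.float32)*1000);print(nm,a,c.round(),"ztop",round(zt,4),np.round(r[0],1),np.round(r[1],1),round(r[2],1))
E
python3 stack.py 4; python3 -c "
from h import *
goto([.5413,-.233,.038],np.radians(-9.5))"
```

```text
blue 5240 [255. 207.] ztop 0.1081 [ 542.4 -212.7] [77.3 18. ] 80.5
blue 368 [352. 139.] ztop 0.0205 [ 623.9 -193.7] [12.  18.4] 83.0
blue 1383 [348. 204.] ztop 0.0204 [ 614.8 -248.9] [55.3 17.9] 81.4
blue 678 [255. 324.] ztop 0.1079 [ 530.9 -280.5] [22.  16.1] 79.2
white 2614 [329. 161.] ztop 0.0345 [ 600.9 -206.2] [18.5 85.6] 81.7
white 195 [232. 161.] ztop 0.0343 [ 528.  -194.8] [17.5  6.1] 79.4
white 328 [340. 244.] ztop 0.034 [ 602.5 -276.4] [ 6.2 60.1] 82.2
t 5.55 at [ 0.5398 -0.2308  0.0988] x-axis [ 0.986 -0.164 -0.002] z [-0.002  0.001 -1.   ] q6 -0.28 F [ 0.3 -0.6 -0.9] gap 0.0175
dp cm [0.2  0.2  6.08] rot [-0.0008  0.0018  0.0008]
```

View pics/w4.png

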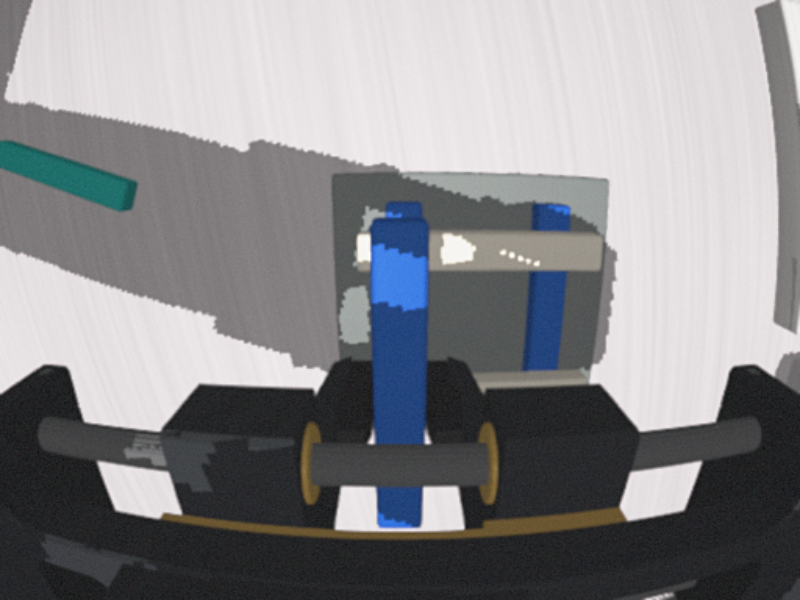

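The picture shows bar A held at (400,370) above the low bar, in line with it (80.5° against about 81°). The other low bar is visible at (547,285). Its centre is 2 mm from the TCP along its length, so the correction is 2 mm in x. Lower slowly.

Emit:
step_arm --series '[{"gripper":10,"dp":[0.2,0,2.5],"rot":[0,0,0]},{"gripper":10,"dp":[0.2,0,4.5],"rot":[0,0,0]},{"gripper":10,"dp":[0.2,0,5.4],"rot":[0,0,0]},{"gripper":10,"dp":[0.2,0,5.7],"rot":[0,0,0]},{"gripper":10,"dp":[0.2,0,5.9],"rot":[0,0,0]},{"gripper":10,"dp":[0.2,0,5.9],"rot":[0,0,0]},{"gripper":10,"dp":[0.2,0,5.9],"rot":[0,0,0]}]'

```text
time_s: 6.25
position: [0.5435, -0.2329, 0.0415]
tcp_rot: [3.13, -0.26, 0.003]
wrist_force: [0.9, 0.1, -0.2]
finger_gap: 0.0179
```

```bash
python3 stack.py 5; python3 -c "
from h import *
goto([.5413,-.233,.039],np.radians(-9.5))"
```

```text
blue 5193 [255. 208.] ztop 0.0509 [ 546.2 -214.6] [77.5 18. ] 80.3
blue 671 [374. 147.] ztop 0.0204 [ 623.5 -194.2] [13.2 17.6] 81.0
blue 1540 [367. 220.] ztop 0.0205 [ 616.5 -240.2] [36.2 18.2] 81.0
blue 680 [255. 324.] ztop 0.0509 [ 534.7 -282.2] [22.2 16.1] 79.4
white 840 [224. 178.] ztop 0.0344 [ 532.  -195.2] [18.4 13.9] 79.6
white 4453 [344. 177.] ztop 0.0344 [ 601.3 -206.2] [18.5 86.3] 81.0
t 6.3 at [ 0.5435 -0.2329  0.0414] x-axis [ 0.986 -0.165  0.002] z [ 0.002 -0.001 -1.   ] q6 -0.28 F [ 0.6  0.7 -0. ] gap 0.0179
dp cm [-0.21  0.04  0.24] rot [ 0.0004 -0.0017 -0.0002]
```

Emit:
step_arm --series '[{"gripper":10,"dp":[-0.23,-0.18,0.1],"rot":[0,0,0]},{"gripper":10,"dp":[-0.23,-0.18,0.15],"rot":[0,0,0]},{"gripper":10,"dp":[-0.23,-0.18,0.2],"rot":[0,0,0]},{"gripper":10,"dp":[-0.23,-0.18,0.2],"rot":[0,0,0]}]'

```text
time_s: 6.7
position: [0.5406, -0.2304, 0.0389]
tcp_rot: [-3.131, 0.26, 0.001]
wrist_force: [-1.7, 1.4, 4.8]
finger_gap: 0.0181
```

```bash
python3 stack.py 6; python3 -c "
from h import *
goto([.5411,-.2306,.0385],np.radians(-9.5))"
```

```text
blue 5065 [255. 209.] ztop 0.0484 [ 543.3 -211.9] [77.  17.9] 80.3
blue 686 [380. 151.] ztop 0.0204 [ 623.6 -193.9] [12.9 17.8] 81.9
blue 1389 [373. 222.] ztop 0.0204 [ 616.6 -239.3] [33.1 18.2] 80.3
blue 678 [255. 324.] ztop 0.0483 [ 531.9 -279.6] [21.8 16. ] 79.3
white 4717 [347. 182.] ztop 0.0345 [ 599.5 -205.9] [18.7 89.4] 81.1
white 667 [227. 183.] ztop 0.0343 [ 530.5 -195. ] [18.1 11.1] 81.5
t 6.75 at [ 0.5406 -0.2304  0.0389] x-axis [ 0.986 -0.165 -0.   ] z [-0.  0. -1.] q6 -0.28 F [-3.   1.5  5.7] gap 0.0179
dp cm [0.05 0.01 0.04] rot [-0.0002  0.0004 -0.0003]
```

Touching with 5 N, bar top at 48.4 mm, centre within 1 mm. Release and rise.

Emit:
step_arm --series '[{"gripper":45,"dp":[0,0,0],"rot":[0,0,0]},{"gripper":45,"dp":[0,0,0],"rot":[0,0,0]},{"gripper":45,"dp":[0,0,0],"rot":[0,0,0]},{"gripper":45,"dp":[0,0,0],"rot":[0,0,0]},{"gripper":45,"dp":[0,0,-1],"rot":[0,0,0]},{"gripper":45,"dp":[0,0,-4],"rot":[0,0,0]},{"gripper":60,"dp":[0,0,-9],"rot":[0,0,0]},{"gripper":60,"dp":[0,0,-12],"rot":[0,0,0]}]'

```text
time_s: 7.55
position: [0.5421, -0.2311, 0.1625]
tcp_rot: [3.129, -0.26, 0.006]
wrist_force: [0.1, -1.0, 1.0]
finger_gap: 0.0521
```

```bash
python3 stack.py 7; python3 -c "
from h import *
goto([.602,-.005,.07],np.radians(13.1))"
```

```text
blue 158 [297.   4.] ztop 0.0148 [613.6 -60.7] [11.2 18.8] 84.4
blue 2327 [253. 185.] ztop 0.0484 [ 540.3 -232.7] [118.   17.7] 80.0
blue 220 [330. 132.] ztop 0.0205 [ 624.3 -194.4] [12.2 17.7] 82.6
blue 889 [328. 185.] ztop 0.0205 [ 615.8 -248.9] [54.5 18.1] 81.4
blue 287 [503. 239.] ztop 0.0677 [ 837.5 -344.8] [16.9 29.7] 9.2
white 1704 [309. 149.] ztop 0.0345 [ 599.7 -205.7] [18.4 89. ] 80.9
white 227 [237. 149.] ztop 0.0344 [ 530.9 -195.1] [17.3 11.4] 79.6
white 1404 [305. 223.] ztop 0.0344 [ 587.4 -280.7] [19.  90.2] 81.3
white 162 [239. 224.] ztop 0.0344 [ 518.6 -269.6] [17.2  9.2] 79.5
t 7.6 at [ 0.5449 -0.2324  0.1679] x-axis [ 0.986 -0.165  0.012] z [ 0.011 -0.005 -1.   ] q6 -0.28 F [ 1.3 -0.8  2.6] gap 0.0528
dp cm [  1.76 -23.4    9.74] rot [ 0.0055 -0.0109 -0.3946]
```

Emit:
step_arm --series '[{"gripper":60,"dp":[2.3,-23.2,8.7],"rot":[0,0,-0.394]},{"gripper":60,"dp":[2.3,-23.2,8.7],"rot":[0,0,-0.394]},{"gripper":60,"dp":[2.3,-23.2,8.7],"rot":[0,0,-0.394]},{"gripper":60,"dp":[2.3,-23.2,8.7],"rot":[0,0,-0.394]},{"gripper":60,"dp":[2.3,-23.2,8.7],"rot":[0,0,-0.394]},{"gripper":60,"dp":[2.3,-23.2,8.7],"rot":[0,0,-0.394]},{"gripper":60,"dp":[2.3,-23.2,8.7],"rot":[0,0,-0.394]},{"gripper":60,"dp":[2.3,-23.2,8.7],"rot":[0,0,-0.394]}]'

```text
time_s: 8.4
position: [0.6021, -0.0063, 0.0722]
tcp_rot: [3.121, 0.357, 0.001]
wrist_force: [-0.6, 0.1, -0.1]
finger_gap: 0.0529
```

```bash
python3 stack.py 8; python3 -c "
from h import *
goto([.602,-.005,.005],np.radians(13.1))"
```

```text
blue 3438 [257. 199.] ztop 0.0145 [602.4  -5.6] [ 16.8 119.1] 12.8
t 8.45 at [ 0.6022 -0.0067  0.0724] x-axis [0.974 0.225 0.001] z [ 0.001 -0.    -1.   ] q6 -0.28 F [-0.2 -0.2 -0.1] gap 0.0528
dp cm [ 0.01 -0.18  6.74] rot [ 0.0007 -0.0012 -0.0018]
```

Emit:
step_arm --series '[{"gripper":60,"dp":[0,-0.1,3.5],"rot":[0,0,0]},{"gripper":60,"dp":[0,-0.1,5.5],"rot":[0,0,0]},{"gripper":60,"dp":[0,-0.1,6.7],"rot":[0,0,0]},{"gripper":60,"dp":[0,-0.1,6.7],"rot":[0,0,0]},{"gripper":10,"dp":[0,-0.1,6.7],"rot":[0,0,0]},{"gripper":10,"dp":[0,-0.1,6.7],"rot":[0,0,0]},{"gripper":10,"dp":[0,-0.1,6.7],"rot":[0,0,0]},{"gripper":10,"dp":[0,-0.1,6.7],"rot":[0,0,0]}]'

```text
time_s: 9.25
position: [0.6024, -0.0045, 0.0055]
tcp_rot: [3.121, 0.357, 0.003]
wrist_force: [-0.3, 0.2, -0.2]
finger_gap: 0.0231
```

Emit:
step_arm --series '[{"gripper":10,"dp":[0,0,0],"rot":[0,0,0]},{"gripper":10,"dp":[0,0,0],"rot":[0,0,0]},{"gripper":10,"dp":[0,0,0],"rot":[0,0,0]},{"gripper":10,"dp":[0,0,-3],"rot":[0,0,0]},{"gripper":10,"dp":[0,0,-7],"rot":[0,0,0]},{"gripper":10,"dp":[0,0,-10],"rot":[0,0,0]},{"gripper":10,"dp":[0,0,-10],"rot":[0,0,0]}]'

```text
time_s: 9.95
position: [0.6053, -0.0046, 0.1096]
tcp_rot: [3.12, 0.357, 0.014]
wrist_force: [1.5, -0.1, -0.5]
finger_gap: 0.0175
```

```bash
python3 -c "
from h import *
goto([.6157,-.2455,.10],np.radians(-9.5))"
```

```text
t 9.95 at [ 0.6053 -0.0046  0.1096] x-axis [0.974 0.226 0.009] z [ 0.009 -0.    -1.   ] q6 -0.28 F [ 1.5 -0.1 -0.5] gap 0.0175
dp cm [-4.44 23.7   0.97] rot [ 0.0007 -0.0092  0.3939]
```

Emit:
step_arm --series '[{"gripper":10,"dp":[-4.15,23.8,0.5],"rot":[0,0,0.394]},{"gripper":10,"dp":[-4.15,23.8,0.5],"rot":[0,0,0.394]},{"gripper":10,"dp":[-4.15,23.8,0.5],"rot":[0,0,0.394]},{"gripper":10,"dp":[-4.15,23.8,0.5],"rot":[0,0,0.394]},{"gripper":10,"dp":[-4.15,23.8,0.5],"rot":[0,0,0.394]},{"gripper":10,"dp":[-4.15,23.8,0.5],"rot":[0,0,0.394]},{"gripper":10,"dp":[-4.15,23.8,0.5],"rot":[0,0,0.394]},{"gripper":10,"dp":[-4.15,23.8,0.5],"rot":[0,0,0.394]}]'

```text
time_s: 10.75
position: [0.614, -0.2443, 0.098]
tcp_rot: [-3.129, 0.26, 0.004]
wrist_force: [0.3, 0.6, -1.5]
finger_gap: 0.0174
```

```bash
python3 stack.py 9; python3 -c "
from h import *
goto([.6157,-.2455,.039],np.radians(-9.5))"
```

```text
blue 5309 [255. 206.] ztop 0.1072 [ 616.8 -225.4] [78.7 18. ] 80.7
blue 3869 [159. 189.] ztop 0.0482 [ 543.1 -217. ] [87.6 17.9] 80.6
blue 651 [255. 323.] ztop 0.107 [ 605.4 -293.5] [20.6 16. ] 79.2
white 348 [282. 159.] ztop 0.0344 [ 638.4 -211.7] [16.9 10.5] 81.2
white 1708 [201. 160.] ztop 0.0345 [ 579.3 -202.7] [18.1 53.4] 80.0
white 152 [135. 162.] ztop 0.0344 [ 528.8 -194.9] [17.6  6.7] 77.0
white 165 [190. 245.] ztop 0.0342 [ 555.7 -268.2] [ 7.9 26.6] 72.0
t 10.8 at [ 0.6143 -0.244   0.0984] x-axis [ 0.986 -0.164 -0.002] z [-0.002  0.001 -1.   ] q6 -0.25 F [-0.1  0.2 -0.5] gap 0.0176
dp cm [0.18 0.13 5.93] rot [-0.0009  0.002   0.0011]
```

Emit:
step_arm --series '[{"gripper":10,"dp":[0.1,-0.1,2.5],"rot":[0,0,0]},{"gripper":10,"dp":[0.1,-0.1,4.5],"rot":[0,0,0]},{"gripper":10,"dp":[0.1,-0.1,5.3],"rot":[0,0,0]},{"gripper":10,"dp":[0.1,-0.1,5.7],"rot":[0,0,0]},{"gripper":10,"dp":[0.1,-0.1,5.7],"rot":[0,0,0]},{"gripper":10,"dp":[0.1,-0.1,5.7],"rot":[0,0,0]},{"gripper":10,"dp":[0.1,-0.1,5.7],"rot":[0,0,0]}]'

```text
time_s: 11.5
position: [0.617, -0.2452, 0.0437]
tcp_rot: [3.13, -0.26, 0.003]
wrist_force: [-0.2, -0.6, -0.1]
finger_gap: 0.0175
```

```bash
python3 stack.py 10; python3 -c "
from h import *
goto([.6157,-.2455,.039],np.radians(-9.5))"
```

```text
blue 5228 [255. 207.] ztop 0.0529 [ 619.7 -226.1] [78.3 17.8] 80.6
blue 5181 [125. 195.] ztop 0.0481 [ 544.5 -208.5] [70.1 18.4] 80.7
blue 644 [255. 323.] ztop 0.0529 [ 608.2 -294.4] [21.4 16. ] 79.0
white 3254 [185. 176.] ztop 0.0344 [ 582.7 -203.3] [18.4 60.3] 81.4
white 648 [284. 175.] ztop 0.0344 [ 638.1 -212. ] [18.5 11.2] 79.7
white 129 [ 95. 178.] ztop 0.0343 [ 527.4 -194.5] [17.8  4.7] 78.0
t 11.55 at [ 0.6169 -0.2452  0.0437] x-axis [ 0.986 -0.165  0.002] z [ 0.002 -0.001 -1.   ] q6 -0.25 F [ 0.   0.3 -0. ] gap 0.0177
dp cm [-0.11  0.05  0.46] rot [ 0.0005 -0.0019 -0.0002]
```

Emit:
step_arm --series '[{"gripper":10,"dp":[-0.05,-0.05,0.2],"rot":[0,0,0]},{"gripper":10,"dp":[-0.05,-0.05,0.3],"rot":[0,0,0]},{"gripper":10,"dp":[-0.05,-0.05,0.4],"rot":[0,0,0]},{"gripper":10,"dp":[-0.05,-0.05,0.4],"rot":[0,0,0]}]'

```text
time_s: 11.95
position: [0.6157, -0.2444, 0.0392]
tcp_rot: [-3.131, 0.261, 0.0]
wrist_force: [-2.3, 0.6, 4.9]
finger_gap: 0.0176
```

```bash
python3 stack.py 11; python3 -c "
from h import *
goto([.6157,-.2455,.039],np.radians(-9.5))"
```

```text
blue 5181 [255. 208.] ztop 0.0484 [ 618.5 -225.4] [78.7 18. ] 80.3
blue 5255 [123. 196.] ztop 0.0481 [ 544.7 -207.5] [68.3 18.5] 81.1
blue 645 [255. 323.] ztop 0.0483 [ 607.  -293.3] [20.8 16.1] 79.1
white 781 [286. 178.] ztop 0.0343 [ 637.3 -211.7] [18.1 13.3] 81.4
white 3375 [185. 179.] ztop 0.0344 [ 582.2 -203. ] [19.3 59. ] 80.8
white 125 [ 93. 182.] ztop 0.0343 [ 527.5 -194.6] [17.9  5.2] 79.3
t 12.0 at [ 0.6157 -0.2444  0.0392] x-axis [ 0.986 -0.165 -0.   ] z [-0. -0. -1.] q6 -0.25 F [-2.3  1.4  4.7] gap 0.0178
dp cm [0.02 0.11 0.02] rot [ 0.      0.     -0.0003]
```

Emit:
step_arm --series '[{"gripper":45,"dp":[0,0,0],"rot":[0,0,0]},{"gripper":45,"dp":[0,0,0],"rot":[0,0,0]},{"gripper":45,"dp":[0,0,0],"rot":[0,0,0]},{"gripper":45,"dp":[0,0,0],"rot":[0,0,0]},{"gripper":45,"dp":[0,0,-1],"rot":[0,0,0]},{"gripper":45,"dp":[0,0,-4],"rot":[0,0,0]},{"gripper":60,"dp":[0,0,-9],"rot":[0,0,0]},{"gripper":60,"dp":[0,0,-12],"rot":[0,0,0]}]'

```text
time_s: 12.8
position: [0.6171, -0.2449, 0.1627]
tcp_rot: [3.129, -0.26, 0.006]
wrist_force: [0.6, -0.5, 0.5]
finger_gap: 0.0523
```

```bash
python3 stack.py 12; python3 -c "
from h import *
goto([.50,.12,.25],np.radians(-1.4))"
```

```text
blue 2314 [253. 184.] ztop 0.0485 [ 615.3 -245.4] [119.4  17.7] 80.8
blue 2633 [175. 179.] ztop 0.0483 [ 540.2 -231.9] [117.4  18.7] 80.3
blue 563 [454. 248.] ztop 0.0647 [ 827.6 -349.5] [41.5 19.2] 81.6
blue 76 [499. 240.] ztop 0.0839 [ 883.6 -340.5] [ 8.8 16.6] 54.1
white 265 [271. 146.] ztop 0.0345 [ 637.6 -211.4] [17.1 13.2] 80.0
white 1181 [212. 147.] ztop 0.0345 [ 583.  -203.4] [18.2 58.4] 79.9
white 117 [157. 150.] ztop 0.0344 [ 528.9 -194.8] [16.8  7.7] 82.2
white 96 [164. 222.] ztop 0.0342 [ 517.1 -269.1] [17.5  7.5] 77.7
white 934 [216. 222.] ztop 0.0344 [ 570.4 -278.1] [18.6 58.8] 82.0
white 251 [270. 222.] ztop 0.0344 [ 625.3 -286.3] [17.9 14.3] 80.9
t 12.85 at [ 0.6199 -0.2461  0.1686] x-axis [ 0.986 -0.165  0.012] z [ 0.012 -0.005 -1.   ] q6 -0.25 F [ 1.2 -0.5  2.4] gap 0.0528
dp cm [-17.77 -34.1   -8.46] rot [ 0.0039 -0.0121 -0.1415]
```

View pics/w12.png

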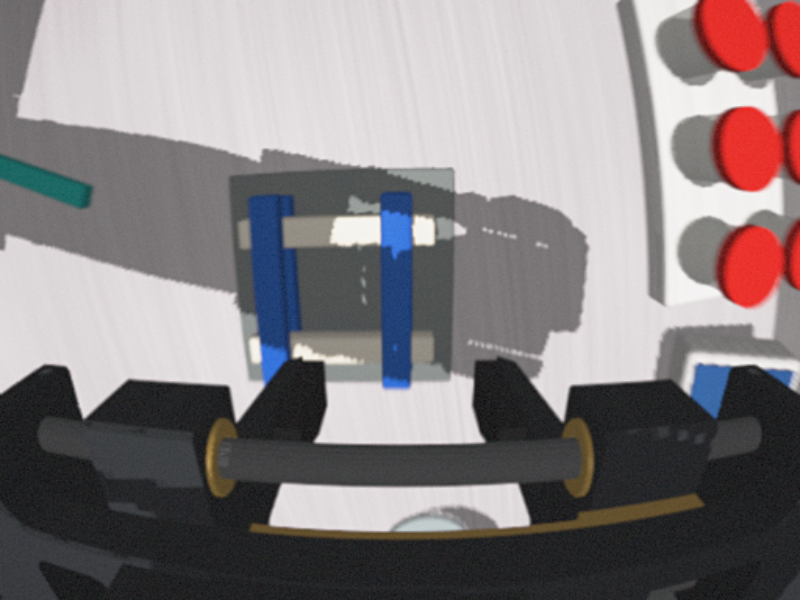

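The picture shows both blue bars lying across the whites at (270,285) and (396,290), over the low bars, 76 mm apart and undisturbed. Measured centres (0.540,-0.232) and (0.615,-0.245) are within 1 mm of the targets. Now to the lid handle.

Emit:
step_arm --series '[{"gripper":60,"dp":[-25.8,-41.7,-4.1],"rot":[0,0,-0.138]},{"gripper":60,"dp":[-25.8,-41.7,-4.1],"rot":[0,0,-0.138]},{"gripper":60,"dp":[-25.8,-41.7,-4.1],"rot":[0,0,-0.138]},{"gripper":60,"dp":[-25.8,-41.7,-4.1],"rot":[0,0,-0.138]},{"gripper":60,"dp":[-25.8,-41.7,-4.1],"rot":[0,0,-0.138]},{"gripper":60,"dp":[-25.8,-41.7,-4.1],"rot":[0,0,-0.138]},{"gripper":60,"dp":[-25.8,-41.7,-4.1],"rot":[0,0,-0.138]},{"gripper":60,"dp":[-25.8,-41.7,-4.1],"rot":[0,0,-0.138]}]'

```text
time_s: 13.65
position: [0.4639, 0.1263, 0.1927]
tcp_rot: [-3.141, 0.045, -0.002]
wrist_force: [0.4, 0.8, -0.0]
finger_gap: 0.0527
```

```bash
python3 -c "
from h import *
goto([.43,.21,.2],np.radians(-1.6))"
```

```text
t 13.65 at [0.4639 0.1263 0.1927] x-axis [ 1.    -0.028  0.002] z [ 0.002  0.    -1.   ] q6 0.24 F [ 0.4  0.8 -0. ] gap 0.0527
dp cm [-3.63 -8.28 -0.73] rot [-0.0004 -0.0015 -0.0005]
```

Emit:
step_arm --series '[{"gripper":60,"dp":[-3.6,-5,-0.7],"rot":[0,0,0]},{"gripper":60,"dp":[-3.6,-5,-0.7],"rot":[0,0,0]},{"gripper":60,"dp":[-3.6,-5,-0.7],"rot":[0,0,0]},{"gripper":60,"dp":[-3.6,-5,-0.7],"rot":[0,0,0]},{"gripper":60,"dp":[-3.6,-5,-0.7],"rot":[0,0,0]}]'

```text
time_s: 14.15
position: [0.431, 0.1744, 0.1987]
tcp_rot: [3.141, -0.046, 0.0]
wrist_force: [0.2, -0.1, -0.2]
finger_gap: 0.0529
```

```bash
cat > hand.py <<'E'
from h import *
import sys
np.set_printoptions(precision=4,suppress=True)
k=sys.argv[1];snap(k);im,d,T=wload(k);h=hsv(im).astype(int)
vv,uu=np.mgrid[0:384,0:512];P=wdep(np.c_[uu.ravel(),vv.ravel()],T,d).reshape(384,512,3)
o=(h[...,0]>4)&(h[...,0]<18)&(h[...,1]>130)&(h[...,2]>70)
px,a,c=max(blobs(o,60),key=lambda b:b[1]);q=P[px[:,1],px[:,0]]
x1=np.percentile(q[:,0],2);s=q[:,0]<x1+.016
print("area",a,"y ext",np.percentile(q[:,1],[1,99]),"x lo",x1)
for y0 in np.arange(.18,.30,.02):
  t=s&(abs(q[:,1]-y0)<.006)
  if t.sum()>5:
    uv=px[t].mean(0);print(round(y0,2),"edges x",np.percentile(q[t,0],[3,97]),"mean",q[t,:].mean(0),"ztop",np.percentile(q[t,2],95),"uv mid",uv)
E
python3 hand.py 13; python3 -c "
from h import *
goto([.43,.21,.2],np.radians(-1.6))"
```

```text
area 3183 y ext [0.1746 0.3039] x lo 0.4208405308942621
0.18 edges x [0.4199 0.4361] mean [0.4283 0.1813 0.0771] ztop 0.07886997461445769 uv mid [252.6218 179.1503]
0.2 edges x [0.42   0.4311] mean [0.4256 0.2001 0.0767] ztop 0.0787424255921502 uv mid [248.9758 159.1879]
0.22 edges x [0.4207 0.4317] mean [0.4263 0.22   0.077 ] ztop 0.07877710419213493 uv mid [249.0173 137.6127]
0.24 edges x [0.4214 0.4323] mean [0.4268 0.2401 0.077 ] ztop 0.07866158910356544 uv mid [248.9143 115.3543]
0.26 edges x [0.4221 0.4328] mean [0.4275 0.2601 0.0772] ztop 0.07892479149636891 uv mid [248.9298  93.152 ]
0.28 edges x [0.4227 0.4334] mean [0.4281 0.28   0.0769] ztop 0.07880979854056451 uv mid [249.012   71.1557]
t 14.2 at [0.431  0.1744 0.1986] x-axis [ 1.   -0.03 -0.  ] z [-0. -0. -1.] q6 0.36 F [-0.1 -0.1 -0.7] gap 0.0533
dp cm [-0.21 -3.56 -0.14] rot [ 0.0005  0.0001 -0.0022]
```

View pics/w13.png

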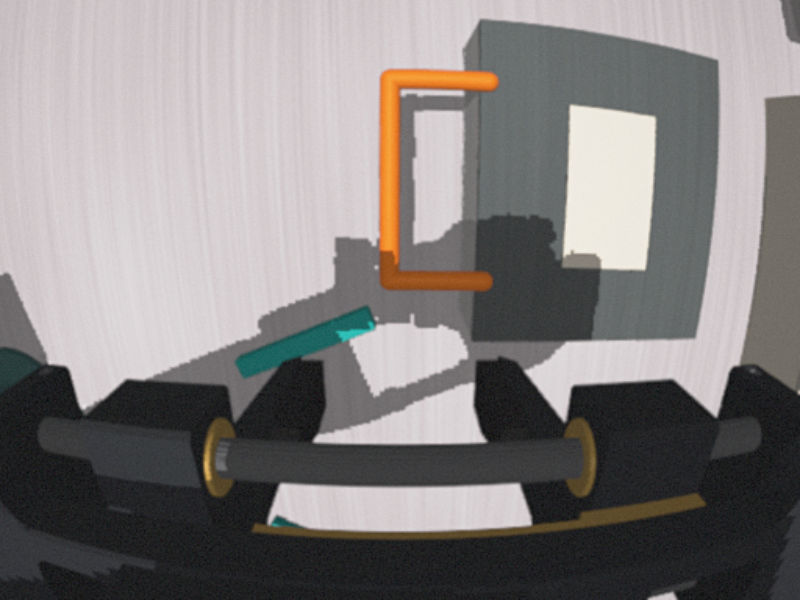

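The picture shows the handle bar at (390,175), along the hinge, and the lid to its right. The handle middle is about (0.427,0.239,0.074), box yaw -1.8°. Approach from above with a narrower opening.

Emit:
step_arm --series '[{"gripper":35,"dp":[-0.5,-6.5,5],"rot":[0,0,0]},{"gripper":35,"dp":[-0.5,-6.5,7],"rot":[0,0,0]},{"gripper":35,"dp":[-0.5,-6.5,7],"rot":[0,0,0]},{"gripper":35,"dp":[-0.5,-6.5,7],"rot":[0,0,0]},{"gripper":35,"dp":[-0.5,-6.5,7],"rot":[0,0,0]},{"gripper":35,"dp":[-0.5,-6.5,7],"rot":[0,0,0]}]'

```text
time_s: 14.8
position: [0.4287, 0.2403, 0.1306]
tcp_rot: [-3.14, 0.046, -0.005]
wrist_force: [0.7, 0.0, -0.3]
finger_gap: 0.0306
```

```bash
python3 hand.py 14; python3 -c "
from h import *
goto([.4268,.2393,.056],np.radians(-1.8))
c=[];T=[]
for k in (2,13,14):
  im,d,t=wload(k);h=hsv(im).astype(int)
  o=(h[...,0]>4)&(h[...,0]<18)&(h[...,1]>130)&(h[...,2]>70)
  px=max(blobs(o,60),key=lambda b:b[1])[0]
  p=px[np.argmin(px[:,0]+px[:,1])];c.append(p);T.append(t)
print('corner far',c,wtri(c[:2],T[:2]),wtri(c,T))"
```

```text
area 3983 y ext [0.1799 0.305 ] x lo 0.4211247901435703
0.18 edges x [0.4194 0.4367] mean [0.4288 0.1829 0.0767] ztop 0.0784352500381318 uv mid [257.9451 278.9615]
0.2 edges x [0.4206 0.43  ] mean [0.4252 0.2001 0.0772] ztop 0.07878753084934784 uv mid [252.7253 260.8626]
0.22 edges x [0.4208 0.4313] mean [0.426  0.22   0.0771] ztop 0.07872167777748497 uv mid [252.9398 237.3426]
0.24 edges x [0.4216 0.4317] mean [0.4267 0.2401 0.0771] ztop 0.07865246537001208 uv mid [252.9828 211.8712]
0.26 edges x [0.4224 0.433 ] mean [0.4277 0.2602 0.082 ] ztop 0.07917140871797243 uv mid [253.9217 188.726 ]
0.28 edges x [0.423  0.4334] mean [0.4281 0.2798 0.0769] ztop 0.07857537678598425 uv mid [253.28   156.6182]
t 14.85 at [0.4285 0.2404 0.1305] x-axis [ 1.    -0.029  0.003] z [ 0.003  0.001 -1.   ] q6 0.49 F [0.6 0.4 0.4] gap 0.0308
dp cm [-0.19  0.13  7.45] rot [-0.0013 -0.0029  0.002 ]
corner far [array([188,   6]), array([245,  46]), array([250, 119])] (array([0.4255515 , 0.30587004, 0.06856003]), [0.0009, 0.0009]) (array([0.42608713, 0.30525361, 0.07069458]), [0.0007, 0.0011, 0.0005])
```

Emit:
step_arm --series '[{"gripper":35,"dp":[-0.15,0.1,3],"rot":[0,0,0]},{"gripper":35,"dp":[-0.15,0.1,5.5],"rot":[0,0,0]},{"gripper":35,"dp":[-0.15,0.1,7.3],"rot":[0,0,0]},{"gripper":35,"dp":[-0.15,0.1,7.3],"rot":[0,0,0]},{"gripper":0,"dp":[-0.15,0.1,7.3],"rot":[0,0,0]},{"gripper":0,"dp":[-0.15,0.1,7.3],"rot":[0,0,0]},{"gripper":0,"dp":[-0.15,0.1,7.3],"rot":[0,0,0]},{"gripper":0,"dp":[-0.15,0.1,7.3],"rot":[0,0,0]}]'

```text
time_s: 15.65
position: [0.4272, 0.2403, 0.0572]
tcp_rot: [-3.14, 0.044, -0.006]
wrist_force: [2.6, -0.3, 1.5]
finger_gap: 0.0109
```

Emit:
step_arm --series '[{"gripper":0,"dp":[0,0,0],"rot":[0,0,0]},{"gripper":0,"dp":[0,0,0],"rot":[0,0,0]}]'

```text
time_s: 15.85
position: [0.4272, 0.2403, 0.0568]
tcp_rot: [-3.14, 0.044, -0.005]
wrist_force: [4.9, -0.0, 0.2]
finger_gap: 0.0106
```

```bash
python3 -c "
from h import *
goto([.4268,.2393,.056],np.radians(-1.8))
# arc in tool cm: lid angle -> (dx fwd, up), r=22.2, hinge height a bit off handle height ignored
for a in range(5,65,5): print(a, np.round(22.2*(1-np.cos(np.radians(a))),2), np.round(-22.2*np.sin(np.radians(a)),2))"
```

```text
t 15.85 at [0.4272 0.2403 0.0568] x-axis [ 1.    -0.028  0.003] z [ 0.003  0.001 -1.   ] q6 0.49 F [ 4.9 -0.   0.2] gap 0.0106
dp cm [-0.04  0.1   0.08] rot [-0.0013 -0.0034  0.0035]
5 0.08 -1.93
10 0.34 -3.85
15 0.76 -5.75
20 1.34 -7.59
25 2.08 -9.38
30 2.97 -11.1
35 4.01 -12.73
40 5.19 -14.27
45 6.5 -15.7
50 7.93 -17.01
55 9.47 -18.19
60 11.1 -19.23
```

Emit:
step_arm --series '[{"gripper":0,"dp":[0.02,0,-0.8],"rot":[0,0,0]},{"gripper":0,"dp":[0.08,0,-1.93],"rot":[0,0,0]},{"gripper":0,"dp":[0.2,0,-2.9],"rot":[0,0,0]},{"gripper":0,"dp":[0.34,0,-3.85],"rot":[0,0,0]},{"gripper":0,"dp":[0.34,0,-3.85],"rot":[0,0,0]},{"gripper":0,"dp":[0.34,0,-3.85],"rot":[0,0,0]}]'

```text
time_s: 16.45
position: [0.4307, 0.2402, 0.0948]
tcp_rot: [-3.14, 0.044, -0.006]
wrist_force: [8.0, 0.9, -5.2]
finger_gap: 0.011
```

```bash
cat > lid.py <<'E'
from h import *
import sys
np.set_printoptions(precision=4,suppress=True)
# lid plane from the dark-lid/label points seen by the fixed cameras and wrist, box-x/z line fit
k=sys.argv[1];yaw=np.radians(-1.8);ux=np.array([np.cos(yaw),np.sin(yaw),0]);uy=np.array([-ux[1],ux[0],0])
s=robot.state();H=np.array([.4272,.2403,.0755]);G=s["position"]+R.from_rotvec(s["tcp_rot"]).as_matrix()[:,2]*-.0187
print("t",s["time_s"],"tcp",s["position"],"F",s["wrist_force"],"gap",s["finger_gap"])
hin=H+.222*ux;v=G-hin;print("grasp radius",np.hypot(v@ux,v[2]),"angle",np.degrees(np.arctan2(v[2],-(v@ux))),"side",v@uy)
snap(k)
for n in ("scene","side","wrist"):
    vv,uu=np.mgrid[0:384,0:512];uv=np.c_[uu.ravel(),vv.ravel()]
    if n=="wrist": im,d,T=wload(k);P=wdep(uv,T,d)
    else:
        im,d=eyes.get_image(n);P=dep(n,uv,d);cv2.imwrite(f"pics/{n}{k}.png",cv2.resize(im[...,::-1],(800,600)))
    h=hsv(im).reshape(-1,3);q=P-hin;X=q@ux;Y=q@uy;rr=np.hypot(X,q[:,2]);ok=(d.ravel()>0)&(abs(Y)<.09)&(rr<.17)&(rr>.03)&(q[:,2]>.003)&(X<.02)&(h[:,1]<90)
    if ok.sum()<80: print(n,"few",ok.sum());continue
    a=np.degrees(np.arctan2(q[ok,2],-X[ok]));m=np.median(a);i=abs(a-m)<6
    c=np.polyfit(-X[ok][i],q[ok,2][i],1) if m<65 else None
    print(n,ok.sum(),"ang median",m,"pct",np.percentile(a,[10,90]),"line",None if c is None else (np.degrees(np.arctan(c[0])),c[1]))
E
python3 lid.py 15
```

```text
t 16.45 tcp [0.4307 0.2402 0.0948] F [ 7.9528  0.8743 -5.2095] gap 0.010998106247689852
grasp radius 0.22186006375960216 angle 9.855950155009554 side -2.7584438095036507e-05
scene 916 ang median 8.39762435359707 pct [ 6.5036 11.0017] line (np.float64(8.853697472041738), np.float64(-0.000780287536144007))
side 689 ang median 7.17654798456774 pct [5.1526 8.8887] line (np.float64(8.442508484106323), np.float64(-0.0021954244815693717))
wrist 27685 ang median 8.865917050369422 pct [8.3331 9.4879] line (np.float64(8.886231271623313), np.float64(-7.568265771441846e-05))
```

The lid is lifting with the handle (wrist camera 8.9°). Continue along the arc.

Emit:
step_arm --series '[{"gripper":0,"dp":[0.42,0,-1.9],"rot":[0,0,0]},{"gripper":0,"dp":[1.0,0,-3.74],"rot":[0,0,0]},{"gripper":0,"dp":[1.74,0,-5.53],"rot":[0,0,0]},{"gripper":0,"dp":[2.63,0,-7.25],"rot":[0,0,0]},{"gripper":0,"dp":[3.67,0,-8.88],"rot":[0,0,0]},{"gripper":0,"dp":[3.67,0,-8.88],"rot":[0,0,0]},{"gripper":0,"dp":[3.67,0,-8.88],"rot":[0,0,0]}]'

```text
time_s: 17.3
position: [0.4686, 0.2387, 0.1822]
tcp_rot: [-3.14, 0.044, -0.009]
wrist_force: [13.9, 3.1, -13.4]
finger_gap: 0.0104
```

```bash
python3 lid.py 16
```

```text
t 17.3 tcp [0.4686 0.2387 0.1822] F [ 13.8527   3.1162 -13.443 ] gap 0.010395721376157348
grasp radius 0.2199852081524118 angle 34.766620909218204 side -0.0002697480567250794
scene 1111 ang median 34.3911825643358 pct [32.2618 36.6982] line (np.float64(33.87522700689111), np.float64(0.0010534512840505404))
side 447 ang median 32.692004058961565 pct [30.0249 33.5061] line (np.float64(33.972493162211514), np.float64(-0.0028192426502323988))
wrist 15651 ang median 34.51204026619809 pct [34.125  35.0912] line (np.float64(34.17146813635809), np.float64(0.0008156512682777425))
```

Emit:
step_arm --series '[{"gripper":0,"dp":[1.28,0,-1.44],"rot":[0,0,0]},{"gripper":0,"dp":[2.66,0,-2.8],"rot":[0,0,0]},{"gripper":0,"dp":[4.08,0,-4.09],"rot":[0,0,0]},{"gripper":0,"dp":[5.6,0,-5.26],"rot":[0,0,0]},{"gripper":0,"dp":[6.4,0,-5.8],"rot":[0,0,0]},{"gripper":0,"dp":[6.4,0,-5.8],"rot":[0,0,0]},{"gripper":0,"dp":[6.4,0,-5.8],"rot":[0,0,0]}]'

```text
time_s: 18.15
position: [0.5285, 0.2364, 0.2391]
tcp_rot: [3.14, -0.044, -0.005]
wrist_force: [3.2, -0.6, -9.0]
finger_gap: 0.0102
```

```bash
python3 lid.py 17
```

```text
t 18.15 tcp [0.5285 0.2364 0.2391] F [ 3.2046 -0.6163 -9.0246] gap 0.010234091880068815
grasp radius 0.2185604480719888 angle 56.51451772857449 side -0.0007362125544110517
scene 1156 ang median 57.04261449351711 pct [55.0628 59.6074] line (np.float64(55.82158090844703), np.float64(0.0035535582878024235))
side few 29
wrist 9237 ang median 56.58899911067816 pct [56.2619 57.6014] line (np.float64(55.489303249733204), np.float64(0.003946420926888728))
```

Emit:
step_arm --series '[{"gripper":0,"dp":[0.5,0,-0.28],"rot":[0,0,0]},{"gripper":0,"dp":[1.0,0,-0.55],"rot":[0,0,0]},{"gripper":0,"dp":[1.45,0,-0.76],"rot":[0,0,0]},{"gripper":0,"dp":[1.45,0,-0.76],"rot":[0,0,0]},{"gripper":0,"dp":[1.45,0,-0.76],"rot":[0,0,0]},{"gripper":0,"dp":[1.45,0,-0.76],"rot":[0,0,0]}]'

```text
time_s: 18.9
position: [0.544, 0.2359, 0.2483]
tcp_rot: [3.14, -0.044, -0.001]
wrist_force: [3.8, -4.1, -11.9]
finger_gap: 0.0099
```

```bash
python3 lid.py 18
```

```text
t 18.9 tcp [0.544  0.2359 0.2483] F [  3.8481  -4.0974 -11.9341] gap 0.009888512505300396
grasp radius 0.21846634157843162 angle 61.252435312013375 side -0.0007323751036397179
scene 1145 ang median 61.93482822046124 pct [60.1036 64.8148] line (np.float64(60.245442340164914), np.float64(0.005718222532329688))
side 162 ang median 57.81933311153871 pct [53.7198 59.4345] line (np.float64(61.46859436498041), np.float64(-0.01287556226076601))
wrist 7900 ang median 61.40158358621103 pct [61.035  62.5629] line (np.float64(60.09840085214585), np.float64(0.005326315434182783))
```

View pics/scene18.png

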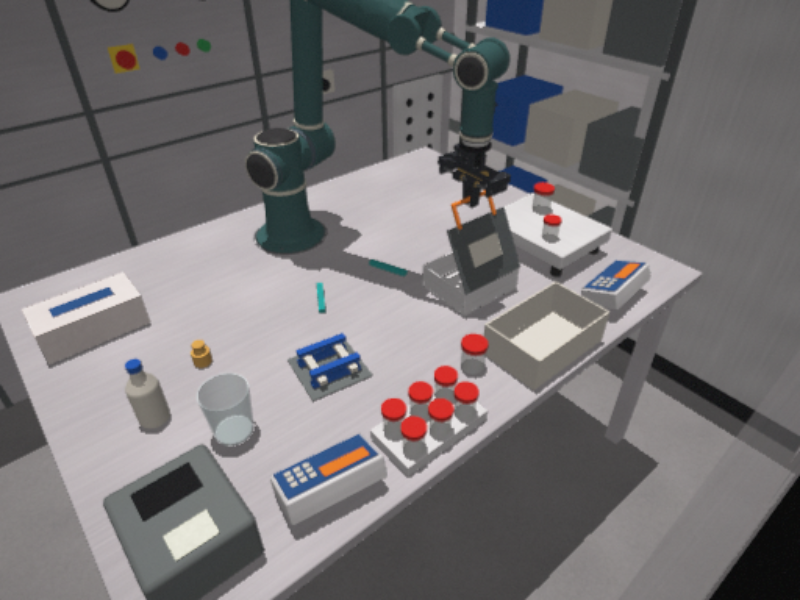

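The scene view shows the lid held up by the gripper at (480,235), the stack complete at (330,362), and pots, beaker, bottle and weight in place. Slopes give 60.1-60.2° and the arc about 60.7°. I relieve the remaining radial pull and check it stays still.

Emit:
step_arm --series '[{"gripper":0,"dp":[0.02,0,0.1],"rot":[0,0,0]},{"gripper":0,"dp":[0.02,0,0.1],"rot":[0,0,0]},{"gripper":0,"dp":[0.02,0,0.1],"rot":[0,0,0]},{"gripper":0,"dp":[0.02,0,0.1],"rot":[0,0,0]},{"gripper":0,"dp":[0.02,0,0.1],"rot":[0,0,0]},{"gripper":0,"dp":[0.02,0,0.1],"rot":[0,0,0]},{"gripper":0,"dp":[0.02,0,0.1],"rot":[0,0,0]},{"gripper":0,"dp":[0.02,0,0.1],"rot":[0,0,0]}]'

```text
time_s: 19.85
position: [0.544, 0.2359, 0.2482]
tcp_rot: [3.14, -0.044, -0.001]
wrist_force: [0.3, -5.7, -6.9]
finger_gap: 0.0101
```

```bash
python3 lid.py 19
```

```text
t 19.85 tcp [0.544  0.2359 0.2482] F [ 0.2507 -5.6622 -6.9127] gap 0.010126267515131043
grasp radius 0.21838844318880923 angle 61.22404504416943 side -0.0007026401900436733
scene 1149 ang median 61.872855206025704 pct [60.0621 64.829 ] line (np.float64(60.19667367011466), np.float64(0.005618920451534593))
side 162 ang median 57.90059641608487 pct [54.011  59.3589] line (np.float64(61.39132224085246), np.float64(-0.01239248028958448))
wrist 7887 ang median 61.36571351715936 pct [61.0054 62.5089] line (np.float64(60.076828272365276), np.float64(0.005250158188095074))
```

Emit:
step_arm --series '[{"gripper":0,"dp":[0,0,0],"rot":[0,0,0]},{"gripper":0,"dp":[0,0,0],"rot":[0,0,0]},{"gripper":0,"dp":[0,0,0],"rot":[0,0,0]},{"gripper":0,"dp":[0,0,0],"rot":[0,0,0]},{"gripper":0,"dp":[0,0,0],"rot":[0,0,0]},{"gripper":0,"dp":[0,0,0],"rot":[0,0,0]},{"gripper":0,"dp":[0,0,0],"rot":[0,0,0]},{"gripper":0,"dp":[0,0,0],"rot":[0,0,0]}]'

```text
time_s: 20.8
position: [0.544, 0.2359, 0.2482]
tcp_rot: [3.14, -0.044, -0.001]
wrist_force: [1.0, -5.3, -7.3]
finger_gap: 0.01
```

```bash
python3 lid.py 20; python3 -c "
from h import *
im,d,T=wload(20);cv2.imwrite('pics/c20.png',cv2.resize(im[150:384,120:400,::-1],(700,585)))
print(robot.state()['joint_velocities'].round(4))"
```

```text
t 20.8 tcp [0.544  0.2359 0.2482] F [ 0.9988 -5.2896 -7.2947] gap 0.009976610342973886
grasp radius 0.21840597720323726 angle 61.230712097000456 side -0.0006862929240007514
scene 1149 ang median 61.90618534092603 pct [59.9851 64.4873] line (np.float64(60.27214648713148), np.float64(0.005404987727133213))
side 162 ang median 57.83010983391462 pct [53.8246 59.4235] line (np.float64(61.47733123389223), np.float64(-0.012835188322771574))
wrist 7896 ang median 61.37893726850608 pct [61.011  62.5415] line (np.float64(60.08156415283114), np.float64(0.0052985316341306035))
[-0.001   0.0002  0.0029  0.0027  0.0006  0.0001]
```

View pics/c20.png

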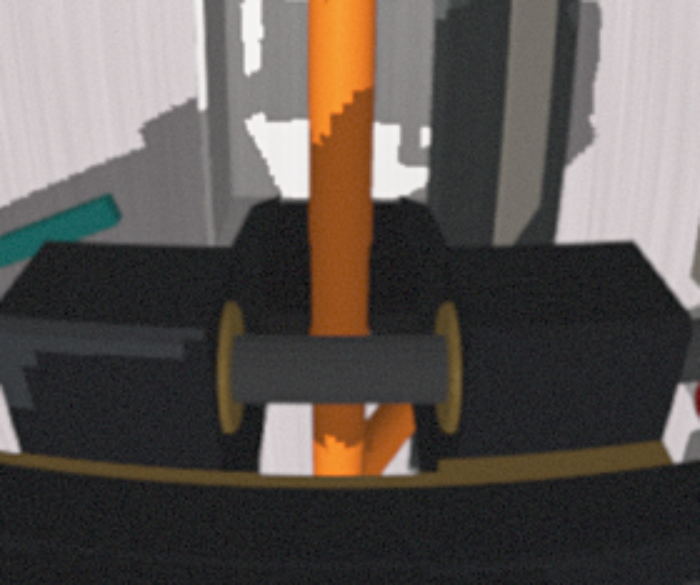

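The crop shows the orange handle at (340,200), clamped squarely between the fingers. Pose, grip and lid angle held still over the last 2 s. I'm handing in.

```bash
python3 -c "
from rig import workorder
print(workorder.job_done())"
```

```text
the job is handed in; nothing more can be done
None
```

The tray is stacked, the lid is held at about 60° with the handle gripped, and I handed the job in at about 21 s of the 69 s.

- **Bars:** Both loose deep-blue bars lie flat and released across the white bars. Their tops are at 48 mm, at (0.540, -0.232) and (0.615, -0.245), 76 mm apart. That is within about 1 mm of my targets, which I took from the measured stack. The lower layers showed no measurable shift, and I left the turquoise bars alone.
- **Lid angle:** The lid slope read 60.1° from the wrist camera and 60.2–60.3° from the scene camera. My estimate from the handle's arc was about 60.7°. The side camera disagreed at 61.4–61.5°, on only 162 points with a poor fit, so I gave it little weight.
- **Holding:** Position, grip and angle did not change over the last 2 s. The wrist force was about 9 N, more than the roughly 2 N needed to lift, so the grip still pulls slightly sideways and towards the hinge.
- **Finger opening:** It read 10 mm on the 12 mm handle. I did not resolve that difference, but the close-up showed the handle clamped squarely.
- **Bystanders:** The pots, beaker, bottle and weight looked unmoved in the last scene picture. I judged that by eye and did not measure it.

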